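Feel for the carriage lock hole and seat the transit pin

TASK

Lock the optics module for transport: take the red-knobbed lock pin out of its black parking block, feel with its tip along the slot in the module's blue cover until it finds the hidden, shuttered lock hole in the carriage, and push it fully home so that it stands upright with its collar on the cover, then let go. Keep the pressure on the module gentle (the shutter gives at about 3 N; never press the pin on it with more than 25 N), and do not disturb the things standing around.

Things in the scene. Friction and masses are not known exactly. Their poses are not given: they have to be found in the camera images.
- pin: Loose lock pin, about 0.1 kg, upright; origin at the centre of its lower end, z along its axis. From below: steel shaft 9 mm in diameter, 20 mm long, end chamfered 1.3 mm; collar 24 mm in diameter, 4 mm thick (z 20 to 24 mm); red knob z 24 to 60 mm, 16 mm thick along x (grip across this), 24 mm along y. At the start the collar rests on the parking block, the shaft in its hole.
- pin_tip (a point): Centre of the lower end of the pin's shaft (the pin's origin).
- pin_knob (a point): Centre of the pin's red knob, 42 mm above the tip; knob thickness 16 mm along x, 24 mm along y, 36 mm along z.
- stand: Black parking block, fixed, 50 x 50 x 26 mm, origin at the centre of its underside; a 12 mm square hole goes down through its middle. The pin must be lifted 20 mm to clear it.
- module: White optics module with a blue cover, fixed, 80 mm (its x) x 220 mm (its y) x 45 mm high, origin at the centre of its underside. The cover is 4 mm thick; in its middle a slot 13 mm wide (x) and 84 mm long (y), through which the pin reaches the carriage. More than 25 N between pin and module scores the carriage. Fully home, the pin's collar rests on the cover, its tip 20 mm below the cover's top.
- slot_mid (a point): Middle of the slot, level with the top of the cover plate, 45 mm above the worktop; y runs along the slot, x across it, z up. The hidden lock hole's centre lies within 28 mm either side of this point along y, differently each time, and on the slot's centre line.
- vial_blue: Bystander: small glass vial with a blue cap, 25 mm in diameter, 50 mm high, origin under its centre. Leave alone.
- pot: Bystander: white pot with a blue lid, 57 mm in diameter, 69 mm high, origin under its centre. Leave alone.
- liquid_cell: Bystander: metal liquid cell with brass nuts, 60 x 38 x 30 mm, origin under its centre. Leave alone.
- slot_floor (a point): Under slot_mid on the flat aluminium top of the carriage, 4 mm below the cover's top; it fills the whole slot and is rigid but for the lock hole: 12 mm along y, 13 mm along x, over 16 mm deep from here, closed by a flush shutter of the same metal, so unseen. The shutter sinks under a push of about 3 N and stays where pushed; the pin's weight alone does not move it. The carriage does not slide.
- slot_end (a point): End of the slot on its +y side, level with the cover's top, 42 mm from slot_mid along y; the other end lies as far on the -y side.
Mind the look-alikes: they are no part of the job. Leave any green, pink or yellow look-alike of the pin alone.

How it is judged:
By the outcome, as a careful person would: the job done as asked, in the order asked, and still so for the second after the job is handed in, with the robot touching nothing.
It also fails if it takes over 67 s, if anything falls off the work surface, if the arm or the gripper's body presses on something with over 40 N, if the wrist force passes 120 N, or if a joint passes its speed limit or range.

ROBOT

A 6-joint arm with a two-finger parallel gripper is mounted at the origin on a cart in front of the work surface, level with it; the furniture and walls round the work are solid. World frame = base frame: x ahead of the robot, y to its left, z up, the work surface at z = 0. Lengths are in m, angles in rad, forces in N, time in s.
With the tool pointing down it reaches from about 0.35 to 0.85 m from the base axis. Payload 8.1 kg.
Tool frame: the origin (TCP) lies between the finger pads; the fingertips stand 14 mm ahead of it and the grasp point (between the pads) lies 5 mm behind it; z points along the fingers, y is the line along which they close (so a half turn about z gives the same grasp; the last joint's range is limited). The gripper opens to 85 mm and grips with 20 to 120 N. Pads are 22 mm wide; open, the fingers measure 114 mm over their backs; the gripper's body (76 mm by 85 mm) begins 54 mm behind the grasp point. The pads swing forward as they close: fully open they stand 13 mm farther back than shut.
Start: joints at [-1.356, 0.13, 1.488, -0, 1.523, -0.085], TCP at [0.177, -0.573, 0.245] pointing down, gripper open.
Joint ranges: [-2.96, 2.96], [-0.89, 2.26], [0.02, 2.5], [-1.34, 4.48], [0, 2.73], [-2.66, 2.66]. Speed limits (rad/s): [2.39, 2.39, 2.79, 3.14, 3.14, 3.14].

INTERFACE

Orientations are given as a unit quaternion [w, x, y, z].
In Python, from plant import readout, optics, bot gives the robot as it stands.
- The arm moves only by the tool apply_moves, never from a script. Its argument "motion" is a list of rows, each a list of 6 numbers: the shift along the world's x, y, z in m, then the turn, a rotation vector about the world's x, y, z in rad. A call has 1 to 12 rows; each row shifts and turns the commanded pose from where the row before left it; what a row does not reach is not made up. A row lasts 1/10 s, in which the tool goes at most 50 mm and 8.59 degrees, less where a joint would pass 70% of its speed; a pose out of reach is approached as far as the arm can. A call with a gripper value outside its range is refused whole. "jaw" is the closure, from 0 (fully open) to 1 (shut), set as the call begins (left out, the last holds). The fingers move at their own pace and stop on an object; "newtons" is the grip in N (left out, the last holds). Time passes only in rows, so rows that do not move let the fingers close. It gives the time, the measured TCP pose, the force, the opening and the grip force at its end, in the units of the state.
- readout.state(): the state, without advancing time (a new reading comes with each control period).
- optics.read_camera(name): name is "side" or "top"; returns a dict with "image" (384x512x3 uint8, red, green, blue), "K" (3x3 intrinsics, pixels), "dist" ([k1, k2, p1, p2, k3] as OpenCV has them; the pictures are not rectified), "pose" (4x4, takes a point from camera to world coordinates). Camera axes: x right, y down, z forward; pixel columns grow to the right and rows downward; lengths in m; the calibration is good to about 2 mm. A picture is of the moment at which its call begins. There is no depth.
- bot.finish_job(): hands the job in; it is judged then, once.
The state is a dict: "t": time; "q": joint angles; "qd": joint speeds; "joint_efforts": joint torques, N m; "tool_pos": TCP position; "ee_rot": TCP orientation; "force": force on the tool from outside, world axes, zero at the start; "ft_torque": the same for the moment, N m; "gripper_width": finger opening in m; "gripper_force": force on a finger pad.
Only numpy, scipy, OpenCV 4.12 (cv2) and the standard library are available. Lean on these libraries where they do the work, as an engineer would, in place of code of your own. Each camera call takes 0.05 s, during which the arm holds its last target. There are 200 camera calls.

## Working session

There is one attempt and no reset: what is moved stays moved. The work goes in short steps, Python scripts to look and compute and a tool call to move; the robot and the scene stay as the last step left them, time stands still between calls to the robot, and variables do not carry over. Pictures are saved under pics/ and viewed, at most 10 in all, crops included, and the job is handed in when it is done.

Besides the shell and the picture viewer there is one more tool, called after "Emit:" as name(argument=value, ...), one argument or row to a line, values as JSON. apply_moves: Moves the arm, as the interface text tells. Its arguments: {"type":"object","properties":{"motion":{"type":"array","items":{"type":"array","items":{"type":"number"}}},"jaw":{"type":"number"},"newtons":{"type":"number"}},"required":["motion"]}

```bash
mkdir -p pics; cat > h.py <<'E'
import numpy as np, cv2
from plant import readout, optics, bot
def cam(n,f=None):
    c=optics.read_camera(n)
    if f: cv2.imwrite('pics/'+f,cv2.cvtColor(c['image'],cv2.COLOR_RGB2BGR))
    return c
def ray(c,uv):
    K=np.array(c['K'],float);d=np.array(c['dist'],float);T=np.array(c['pose'])
    p=cv2.undistortPoints(np.array(uv,float).reshape(-1,1,2),K,d).reshape(-1,2)
    r=np.c_[p,np.ones(len(p))]@T[:3,:3].T
    return T[:3,3],r
def at(c,uv,z):
    o,r=ray(c,uv); return o+r*((z-o[2])/r[:,2])[:,None]
def proj(c,P):
    T=np.linalg.inv(np.array(c['pose']));
    return cv2.projectPoints(np.array(P,float).reshape(-1,3),cv2.Rodrigues(T[:3,:3])[0],T[:3,3],np.array(c['K'],float),np.array(c['dist'],float))[0].reshape(-1,2)
E
python3 - <<'E'
from h import *
for n in('top','side'):
    c=cam(n,n+'0.png');print(n,np.round(c['pose'],3).tolist(),np.round(c['K'],1).tolist(),c['dist'])
print(readout.state())
E
```

```text
top [[0.024, -0.984, 0.177, 0.232], [-1.0, -0.023, 0.005, 0.139], [-0.001, -0.177, -0.984, 1.534], [0.0, 0.0, 0.0, 1.0]] [[481.9, 0.0, 255.8], [0.0, 481.9, 192.3], [0.0, 0.0, 1.0]] [-0.20248137  0.          0.          0.          0.        ]
side [[0.978, -0.136, 0.16, 0.354], [-0.21, -0.671, 0.711, -0.548], [0.011, -0.729, -0.685, 0.704], [0.0, 0.0, 0.0, 1.0]] [[411.4, 0.0, 252.0], [0.0, 411.4, 189.1], [0.0, 0.0, 1.0]] [-0.15138731  0.          0.          0.          0.        ]
{'t': 0.1, 'q': array([-1.35642120e+00,  1.31091629e-01,  1.48915856e+00, -1.02054512e-06,
        1.52300038e+00, -8.54056788e-02]), 'qd': array([ 0.00128573, -0.00159658, -0.00336547,  0.0016217 ,  0.00135568,
        0.00148586]), 'joint_efforts': array([ 1.26975552e-03, -5.70951033e+01, -5.01941586e+01, -4.93199491e-05,
        8.13079620e-03,  3.10119231e-05]), 'tool_pos': array([ 0.1771048 , -0.57277861,  0.24435222]), 'ee_rot': array([-8.27204637e-04,  9.88787106e-01,  1.49329739e-01, -5.39268547e-05]), 'force': array([ 0.11954585,  0.62189178, -0.19357496]), 'ft_torque': array([-0.00364522,  0.03100717,  0.00485581]), 'gripper_force': 0.0, 'gripper_width': 0.08577626041125666}
```

View pics/top0.png

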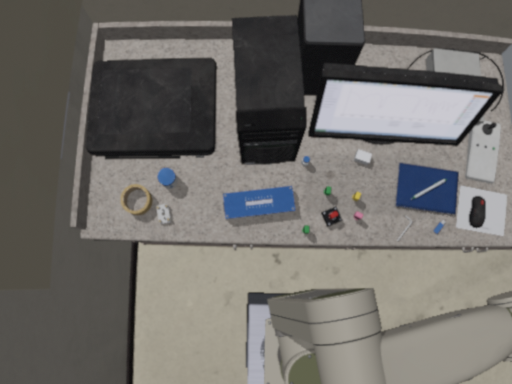

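View pics/side0.png

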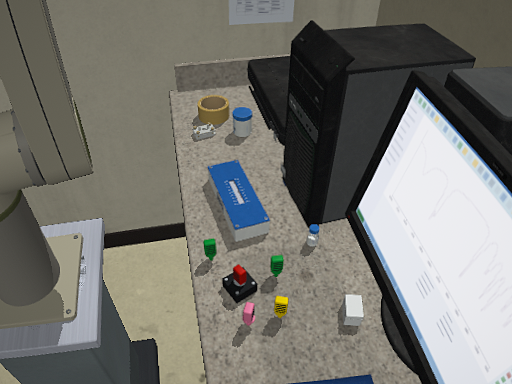

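Candidates: red pin in the black block (top 333,216; side 239,275), and green, green, yellow and pink look-alikes (side 210,247; 277,265; 281,305; 249,313). Only the red one sits in the parking block, so it fits the description. I'll confirm that in an enlarged crop.

```bash
python3 - <<'E'
import cv2,numpy as np
s=cv2.imread('pics/side0.png');t=cv2.imread('pics/top0.png')
a=cv2.resize(s[150:330,190:330],None,fx=3.3,fy=3.3,interpolation=cv2.INTER_CUBIC)   # 462x594
cv2.imwrite('pics/c1.png',a)
b=cv2.resize(t[140:245,215:375],None,fx=5,fy=5,interpolation=cv2.INTER_CUBIC)
cv2.imwrite('pics/c2.png',b)
E
```

```text
(no output)
```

View pics/c1.png

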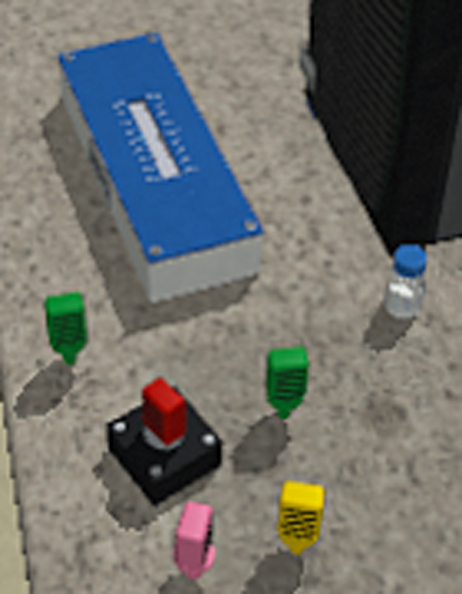

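View pics/c2.png

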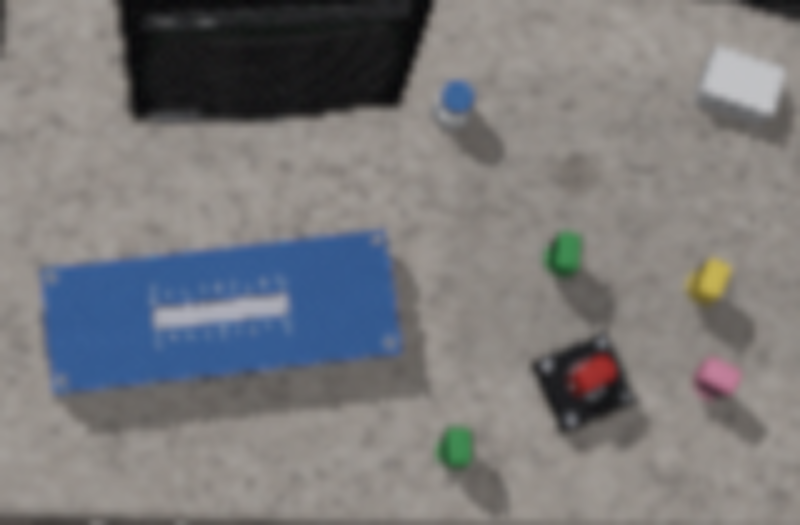

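The crop confirms it: the red knob sits on a steel collar in the black block (top crop 593,375; side crop 163,415), and the others stand outside the block. The slot runs from 153,316 to 288,303 in the top crop. Next I'll fit the poses.

```bash
cat > fit.py <<'E'
from h import *
from scipy.optimize import minimize
S=8
def box(x,y,a,lx,ly,z0,z1):
    R=np.array([[np.cos(a),-np.sin(a)],[np.sin(a),np.cos(a)]])
    return np.array([[*(R@[sx*lx/2,sy*ly/2]+[x,y]),z] for sx in(-1,1) for sy in(-1,1) for z in(z0,z1)])
def sil(c,P,roi):
    u0,v0,u1,v1=roi
    p=(proj(c,P)-[u0,v0]+.5)*S
    m=np.zeros(((v1-v0)*S,(u1-u0)*S),np.uint8)
    cv2.fillConvexPoly(m,cv2.convexHull(p.astype(np.float32)).round().astype(np.int32),255)
    return cv2.resize(m,(u1-u0,v1-v0),interpolation=cv2.INTER_AREA)/255.
def fit(cs,ms,rois,dims,x0):
    def cost(p): return sum(np.abs(sil(c,box(*p,*dims),r)-m).sum()/max(m.sum(),1) for c,m,r in zip(cs,ms,rois))
    best=None
    x=np.array(x0,float)
    for sc in(1,.4,.15):
        d=np.array([.008,.008,.2])*sc
        r=minimize(cost,x,method='Nelder-Mead',options=dict(initial_simplex=np.vstack([x,*(x+np.diag(d))]),xatol=1e-5,fatol=1e-5)); x=r.x
    return x,r.fun
E
cat > m.py <<'E'
from fit import *
cs=[cam('top'),cam('side')]
def soft(c,r,f): 
    i=c['image'][r[1]:r[3],r[0]:r[2]].astype(float); return np.clip(f(i),0,1)
red=lambda i:((i[...,0]-np.maximum(i[...,1],i[...,2])*1.3)>25)*1.
blue=lambda i:((i[...,2]-i[...,0])>50)*1.
R=[(318,202,348,232),(220,255,260,295)]
B=[(215,175,305,230),(195,150,280,245)]
slot=[(240,193,278,210),(224,176,248,210)]
br=lambda i:np.clip((i[...,0]-60)/110,0,1)
def close(m): return cv2.morphologyEx(m.astype(np.uint8),cv2.MORPH_CLOSE,np.ones((13,13)))*1.
for name,rs,f,dims,x0 in[('knob',R,red,(.016,.024,.030,.066),None),('cover',B,lambda i:close(blue(i)),(.08,.22,.041,.045),None)]:
    ms=[soft(c,r,f) for c,r in zip(cs,rs)]
    v,u=np.nonzero(ms[0]>.5); x0=at(cs[0],[[u.mean()+rs[0][0],v.mean()+rs[0][1]]],dims[2]+.01)[0]
    for sel in([0,1],[0],[1]):
        for a in ((0.1,.6,-.6) if name=='knob' else (.05,)):
            x,e=fit([cs[k] for k in sel],[ms[k] for k in sel],[rs[k] for k in sel],dims,[x0[0],x0[1],a]); print(name,sel,np.round(x,4),round(e,3),[int(m.sum()) for m in ms])
E
python3 m.py
```

```text
knob [0, 1] [ 0.4339 -0.096   0.3899] 0.431 [51, 205]
knob [0, 1] [ 0.4336 -0.0963  0.4985] 0.423 [51, 205]
knob [0, 1] [ 0.4336 -0.0971 -0.5158] 0.83 [51, 205]
knob [0] [ 0.4347 -0.0968  0.4813] 0.206 [51, 205]
knob [0] [ 0.4343 -0.0967  0.4969] 0.206 [51, 205]
knob [0] [ 0.4353 -0.0979 -0.2687] 0.393 [51, 205]
knob [1] [ 0.4333 -0.0954  0.3947] 0.169 [51, 205]
knob [1] [ 0.4332 -0.0952  0.4044] 0.169 [51, 205]
knob [1] [ 0.433  -0.0957 -0.6222] 0.361 [51, 205]
cover [0, 1] [0.4698 0.1377 0.1412] 0.093 [1704, 2260]
cover [0] [0.4703 0.1371 0.1391] 0.053 [1704, 2260]
cover [1] [0.4697 0.1384 0.1389] 0.036 [1704, 2260]
```

Emit:
apply_moves(
  motion=[
    [0.02,0.039,0,0,0,0.14],
    [0.021,0.039,0,0,0,0.14],
    [0.021,0.04,0,0,0,0.14],
    [0.021,0.04,0,0,0,0.14],
    [0.021,0.04,0,0,0,0.14],
    [0.021,0.04,0,0,0,0.14],
    [0.021,0.04,0,0,0,0.14],
    [0.021,0.04,0,0,0,0.14],
    [0.022,0.04,0,0,0,0.14],
    [0.022,0.04,0,0,0,0.14],
    [0.022,0.04,0,0,0,0.14],
    [0.022,0.04,0,0,0,0.14],
  ],
  jaw=0.5,
  newtons=40,
)

```text
t: 1.4
tool_pos: [0.4327, -0.0934, 0.2454]
ee_rot: [0.0, 0.546, 0.838, 0.0]
force: [0.2, -0.2, -0.3]
gripper_width: 0.0426
gripper_force: 0.0
```

```bash
python3 - <<'E'
from h import *
from scipy.spatial.transform import Rotation as R
s=readout.state();q=s['ee_rot'];M=R.from_quat([*q[1:],q[0]]).as_matrix()
print(s['t'],s['tool_pos'],np.round(s['q'],3),s['gripper_width'],'ty yaw',np.arctan2(M[1,1],M[0,1]),M[:,2].round(4),s['force'],s['qd'].round(3))
E
```

```text
1.4 [ 0.43272664 -0.09342083  0.24543038] [-0.328 -0.31   1.902 -0.     1.549 -0.743] 0.0425699179527701 ty yaw 0.4146759971676461 [ 6.e-04 -3.e-04 -1.e+00] [ 0.24267608 -0.19011524 -0.31974756] [ 1.043  0.337 -0.264 -0.002 -0.076 -0.356]
```

Emit:
apply_moves(
  motion=[
    [0.0015,-0.001,-0.03,0,0,0.005],
    [0,0,-0.03,0,0,0],
    [0,0,-0.03,0,0,0],
    [0,0,-0.03,0,0,0],
    [0,0,-0.025,0,0,0],
    [0,0,-0.02,0,0,0],
    [0,0,-0.015,0,0,0],
    [0,0,-0.01,0,0,0],
    [0,0,-0.005,0,0,0],
    [0,0,0,0,0,0],
  ],
)

```text
t: 2.4
tool_pos: [0.4334, -0.0962, 0.0499]
ee_rot: [-0.0, 0.547, 0.837, -0.0]
force: [-0.2, 0.5, 0.2]
gripper_width: 0.0429
gripper_force: 0.0
```

```bash
python3 - <<'E'
from h import *
for n in('side','top'):
    c=cam(n); p=proj(c,[.434,-.096,.05])[0].astype(int); i=c['image'][p[1]-40:p[1]+40,p[0]-50:p[0]+50,::-1]
    cv2.imwrite(f'pics/g_{n}.png',cv2.resize(i,None,fx=4,fy=4,interpolation=2))
a=[cv2.imread(f'pics/g_{n}.png') for n in('side','top')]
cv2.imwrite('pics/g.png',np.hstack(a))
s=readout.state();print(s['tool_pos'],s['force'],s['gripper_width'])
E
```

```text
[ 0.43426266 -0.09642883  0.05100739] [-0.03980562 -0.09954204 -0.47125214] 0.04263572473031262
```

View pics/g.png

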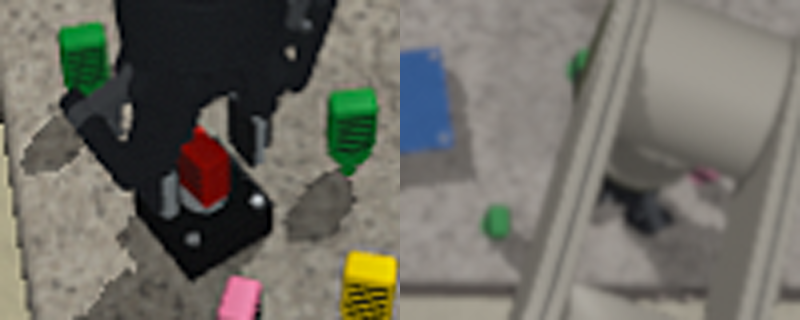

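The side view shows the pads on either side of the red knob (crop 203,170), with clearance to the look-alikes. Now I'll close.

Emit:
apply_moves(
  motion=[
    [0,0,0,0,0,0],
    [0,0,0,0,0,0],
    [0,0,0,0,0,0],
    [0,0,0,0,0,0],
    [0,0,0,0,0,0],
    [0,0,0,0,0,0],
  ],
  jaw=1,
  newtons=40,
)

```text
t: 3.1
tool_pos: [0.4344, -0.0965, 0.0512]
ee_rot: [0.001, 0.547, 0.837, 0.0]
force: [-0.6, 0.3, 5.9]
gripper_width: 0.0154
gripper_force: 40.0
```

Emit:
apply_moves(
  motion=[
    [0,0,0.004,0,0,0],
    [0,0,0.01,0,0,0],
    [0,0,0.015,0,0,0],
    [0,0,0.02,0,0,0],
    [0,0,0.02,0,0,0],
    [0,0,0.011,0,0,0],
    [0,0,0,0,0,0],
    [0,0,0,0,0,0],
    [0,0,0,0,0,0],
  ],
)

```text
t: 4.0
tool_pos: [0.4329, -0.096, 0.1291]
ee_rot: [-0.001, 0.547, 0.837, -0.0]
force: [0.1, -0.9, -1.0]
gripper_width: 0.0156
gripper_force: 39.2
```

```bash
cat > p.py <<'E'
from fit import *
# knob/tip in hand relative to tcp, side camera; slot detection in the initial top picture and this one
for k in range(2):
    c=cam('side'); s=readout.state(); print(s['tool_pos'].round(4),s['force'].round(2),s['gripper_width'])
t=s['tool_pos']; u,v=proj(c,t)[0].astype(int)
i=c['image'][v-40:v+50,u-50:u+50,::-1]; cv2.imwrite('pics/lift.png',cv2.resize(i,None,fx=6,fy=6,interpolation=2)); print('crop origin',u-50,v-40)
tip=t-[0,0,.044]; print('exp tip px',proj(c,[tip,tip+[0,0,.02],tip+[0,0,.06]]).round(1).tolist())
E
python3 p.py
```

```text
[ 0.4329 -0.0959  0.129 ] [ 0.24 -0.13 -0.7 ] 0.015180479175358376
[ 0.433  -0.096   0.1291] [-0.24 -0.46 -1.06] 0.01550312108266296
crop origin 188 207
exp tip px [[239.1, 262.8], [239.0, 256.2], [238.7, 242.2]]
```

View pics/lift.png

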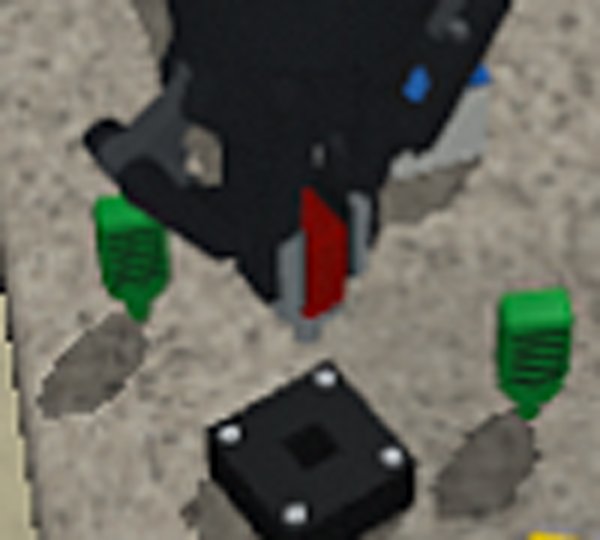

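The side view shows the pin held upright and clear of the block, with its tip at about crop 307,340, within 1 px of where I expected it. The block is empty. Next I'll check the slot centre.

```bash
python3 - <<'E'
from h import *
for n,uv in(('top',[258.7,201.5]),('side',[236.3,191.5])):
    c=cam(n); im=cv2.imread(f'pics/{n}0.png')[...,::-1].astype(float)
    m=(im[...,0]>150).astype(np.uint8); k,l,st,ce=cv2.connectedComponentsWithStats(m)
    j=l[int(uv[1]),int(uv[0])]; print(n,'blob',st[j],ce[j].round(2),'at',at(c,[ce[j]],.042)[0].round(4),'eye',at(c,[uv],.042)[0].round(4))
    w=np.argwhere(l==j)[:,::-1]; P=at(c,w,.042)[:,:2]; e,V=np.linalg.eigh(np.cov(P.T)); print('yaw',np.arctan2(-V[0,1]*np.sign(V[1,1]),abs(V[1,1])))
print(readout.state()['t'])
E
```

```text
top blob [246 200  26   5  74] [258.62 201.92] at [0.4697 0.1369 0.042 ] eye [0.471  0.1367 0.042 ]
yaw 0.14027613262447383
side blob [229 182  15  22  94] [236.36 192.28] at [0.4702 0.1355 0.042 ] eye [0.4705 0.1381 0.042 ]
yaw 0.14520087652100996
4.2
```

Emit:
apply_moves(
  motion=[
    [0.004,0.02,0.01,0,0,0],
    [0.0085,0.043,0,0,0,0],
    [0.0085,0.043,0,0,0,0],
    [0.0085,0.043,0,0,0,0],
    [0.007,0.035,-0.01,0,0,0],
    [0.004,0.02,-0.01,0,0,0],
    [0,0,-0.01,0,0,0],
    [0,0,-0.01,0,0,0],
    [0,0,-0.006,0,0,0],
    [0,0,0,0,0,0],
    [0,0,0,0,0,0],
  ],
  newtons=50,
)

```text
t: 5.3
tool_pos: [0.4743, 0.1069, 0.0944]
ee_rot: [0.0, 0.547, 0.837, -0.0]
force: [0.2, -0.7, -0.5]
gripper_width: 0.015
gripper_force: 51.8
```

```bash
sed -i 's#pics/lift.png#pics/slot.png#' p.py; python3 p.py
```

```text
[0.4745 0.1071 0.0947] [-0.19 -0.04 -0.54] 0.015164013024153938
[0.4747 0.1072 0.0949] [ 0.11 -0.03 -0.84] 0.01541937485245514
crop origin 190 143
exp tip px [[240.5, 197.6], [240.5, 191.2], [240.3, 177.8]]
```

View pics/slot.png

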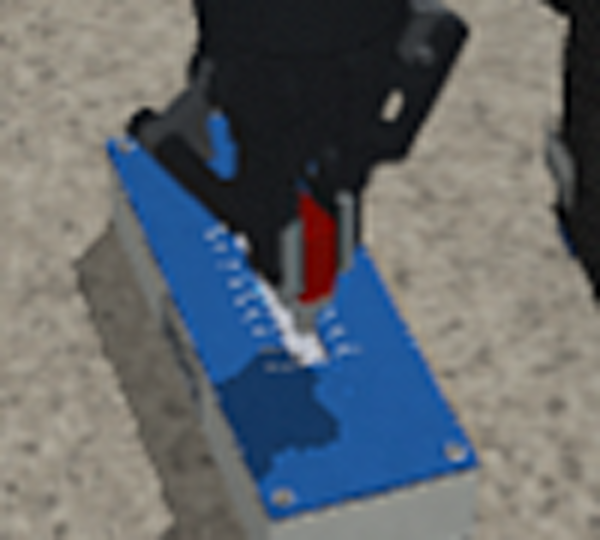

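The tip (crop 308,332) hangs over the near part of the slot, whose near end is at about 310,355. Now I'll descend gently.

Emit:
apply_moves(
  motion=[
    [0,0,-0.002,0,0,0],
    [0,0,-0.002,0,0,0],
    [0,0,-0.001,0,0,0],
    [0,0,-0.001,0,0,0],
    [0,0,0,0,0,0],
    [0,0,0,0,0,0],
    [0,0,0,0,0,0],
  ],
)

```text
t: 6.1
tool_pos: [0.4743, 0.1078, 0.0883]
ee_rot: [0.0, 0.547, 0.837, 0.0]
force: [0.1, 1.5, -0.9]
gripper_width: 0.0152
gripper_force: 51.8
```

Emit:
apply_moves(
  motion=[
    [0,0,-0.001,0,0,0],
    [0,0,0,0,0,0],
    [0,0,0,0,0,0],
    [0,0,0,0,0,0],
  ],
)

```text
t: 6.5
tool_pos: [0.4742, 0.1077, 0.0873]
ee_rot: [-0.0, 0.547, 0.837, -0.0]
force: [-0.0, 0.5, -1.2]
gripper_width: 0.0152
gripper_force: 51.8
```

Emit:
apply_moves(
  motion=[
    [0,0,-0.001,0,0,0],
    [0,0,0,0,0,0],
    [0,0,0,0,0,0],
    [0,0,0,0,0,0],
  ],
)

```text
t: 6.9
tool_pos: [0.4742, 0.1077, 0.0863]
ee_rot: [-0.0, 0.547, 0.837, -0.0]
force: [0.3, -1.0, -0.9]
gripper_width: 0.0148
gripper_force: 52.1
```

Emit:
apply_moves(
  motion=[
    [0,0,-0.001,0,0,0],
    [0,0,0,0,0,0],
    [0,0,0,0,0,0],
    [0,0,0,0,0,0],
  ],
)

```text
t: 7.3
tool_pos: [0.4744, 0.1078, 0.0861]
ee_rot: [0.0, 0.547, 0.837, 0.0]
force: [-2.7, -1.5, 7.4]
gripper_width: 0.015
gripper_force: 53.2
```

Emit:
apply_moves(
  motion=[
    [0,0,-0.001,0,0,0],
    [0,0,0,0,0,0],
    [0,0,0,0,0,0],
    [0,0,0,0,0,0],
  ],
)

```text
t: 7.7
tool_pos: [0.4745, 0.1078, 0.086]
ee_rot: [0.0, 0.547, 0.837, 0.0]
force: [-8.2, -1.2, 15.3]
gripper_width: 0.0151
gripper_force: 54.4
```

Emit:
apply_moves(
  motion=[
    [0,0,-0.0005,0,0,0],
    [-0.0005,0,0.0015,0,0,0],
    [-0.00014,0.00099,0,0,0,0],
    [-0.00014,0.00099,0,0,0,0],
    [0,0,0,0,0,0],
  ],
)

```text
t: 8.2
tool_pos: [0.4743, 0.1094, 0.0861]
ee_rot: [0.001, 0.547, 0.837, 0.0]
force: [-0.4, -3.4, 6.9]
gripper_width: 0.0157
gripper_force: 53.0
```

Emit:
apply_moves(
  motion=[
    [-0.00014,0.00099,0,0,0,0],
    [-0.00014,0.00099,0,0,0,0],
    [-0.00014,0.00099,0,0,0,0],
    [-0.00014,0.00099,0,0,0,0],
  ],
)

```text
t: 8.6
tool_pos: [0.4739, 0.1132, 0.0861]
ee_rot: [0.001, 0.547, 0.837, 0.0]
force: [0.6, -3.2, 4.1]
gripper_width: 0.0151
gripper_force: 52.9
```

Emit:
apply_moves(
  motion=[
    [-0.00014,0.00099,0,0,0,0],
    [-0.00014,0.00099,0,0,0,0],
    [-0.00014,0.00099,0,0,0,0],
  ],
)

```text
t: 8.9
tool_pos: [0.4736, 0.1162, 0.0862]
ee_rot: [0.001, 0.547, 0.837, 0.0]
force: [0.4, -3.6, 5.3]
gripper_width: 0.0151
gripper_force: 52.9
```

Emit:
apply_moves(
  motion=[
    [-0.00014,0.00099,-0.0007,0,0,0],
    [-0.00014,0.00099,0,0,0,0],
    [-0.00014,0.00099,0,0,0,0],
  ],
)

```text
t: 9.2
tool_pos: [0.4737, 0.1189, 0.0861]
ee_rot: [0.002, 0.547, 0.837, 0.0]
force: [0.4, -6.2, 8.1]
gripper_width: 0.0152
gripper_force: 53.4
```

Emit:
apply_moves(
  motion=[
    [-0.00014,0.00099,0,0,0,0],
    [-0.00014,0.00099,0,0,0,0],
    [-0.00014,0.00099,0,0,0,0],
  ],
)

```text
t: 9.5
tool_pos: [0.4733, 0.1219, 0.0861]
ee_rot: [0.002, 0.547, 0.837, 0.0]
force: [0.5, -4.7, 8.6]
gripper_width: 0.0151
gripper_force: 53.4
```

Emit:
apply_moves(
  motion=[
    [-0.00014,0.00099,0,0,0,0],
    [-0.00014,0.00099,0,0,0,0],
    [-0.00014,0.00099,0,0,0,0],
  ],
)

```text
t: 9.8
tool_pos: [0.4729, 0.1249, 0.0861]
ee_rot: [0.002, 0.547, 0.837, 0.0]
force: [1.2, -5.0, 8.5]
gripper_width: 0.0153
gripper_force: 53.4
```

Emit:
apply_moves(
  motion=[
    [-0.00014,0.00099,0,0,0,0],
    [-0.00014,0.00099,0,0,0,0],
    [-0.00014,0.00099,0,0,0,0],
  ],
)

```text
t: 10.1
tool_pos: [0.4725, 0.1279, 0.0861]
ee_rot: [0.002, 0.547, 0.837, 0.001]
force: [0.2, -4.5, 8.8]
gripper_width: 0.0148
gripper_force: 53.4
```

Emit:
apply_moves(
  motion=[
    [-0.00014,0.00099,0,0,0,0],
    [-0.00014,0.00099,0,0,0,0],
    [-0.00014,0.00099,0,0,0,0],
  ],
)

```text
t: 10.4
tool_pos: [0.4721, 0.1309, 0.0861]
ee_rot: [0.002, 0.547, 0.837, 0.0]
force: [0.6, -5.4, 8.1]
gripper_width: 0.0151
gripper_force: 53.4
```

Emit:
apply_moves(
  motion=[
    [-0.00014,0.00099,0,0,0,0],
    [-0.00014,0.00099,0,0,0,0],
    [-0.00014,0.00099,0,0,0,0],
  ],
)

```text
t: 10.7
tool_pos: [0.4717, 0.1339, 0.0861]
ee_rot: [0.002, 0.547, 0.837, 0.001]
force: [0.5, -4.5, 9.2]
gripper_width: 0.0154
gripper_force: 53.4
```

Emit:
apply_moves(
  motion=[
    [-0.00014,0.00099,0,0,0,0],
    [-0.00014,0.00099,0,0,0,0],
    [-0.00014,0.00099,0,0,0,0],
  ],
)

```text
t: 11.0
tool_pos: [0.4713, 0.1368, 0.0861]
ee_rot: [0.002, 0.547, 0.837, 0.0]
force: [0.1, -4.8, 7.7]
gripper_width: 0.0154
gripper_force: 53.4
```

Emit:
apply_moves(
  motion=[
    [-0.00014,0.00099,0,0,0,0],
    [-0.00014,0.00099,0,0,0,0],
    [-0.00014,0.00099,0,0,0,0],
  ],
)

```text
t: 11.3
tool_pos: [0.4709, 0.1398, 0.0861]
ee_rot: [0.002, 0.547, 0.837, 0.001]
force: [0.9, -4.5, 8.6]
gripper_width: 0.015
gripper_force: 53.4
```

Emit:
apply_moves(
  motion=[
    [-0.00014,0.00099,0,0,0,0],
    [-0.00014,0.00099,0,0,0,0],
    [-0.00014,0.00099,0,0,0,0],
  ],
)

```text
t: 11.6
tool_pos: [0.4704, 0.1428, 0.0861]
ee_rot: [0.002, 0.547, 0.837, 0.0]
force: [1.3, -6.3, 9.4]
gripper_width: 0.0153
gripper_force: 53.4
```

Emit:
apply_moves(
  motion=[
    [-0.00014,0.00099,0,0,0,0],
    [-0.00014,0.00099,0,0,0,0],
    [-0.00014,0.00099,0,0,0,0],
  ],
)

```text
t: 11.9
tool_pos: [0.47, 0.1458, 0.0861]
ee_rot: [0.002, 0.547, 0.837, 0.001]
force: [1.6, -5.4, 9.6]
gripper_width: 0.0149
gripper_force: 53.4
```

Emit:
apply_moves(
  motion=[
    [-0.00014,0.00099,0,0,0,0],
    [-0.00014,0.00099,0,0,0,0],
    [-0.00014,0.00099,0,0,0,0],
  ],
)

```text
t: 12.2
tool_pos: [0.4696, 0.1488, 0.0861]
ee_rot: [0.002, 0.547, 0.837, 0.001]
force: [1.1, -6.3, 9.0]
gripper_width: 0.0149
gripper_force: 53.4
```

Emit:
apply_moves(
  motion=[
    [-0.00014,0.00099,0,0,0,0],
    [-0.00014,0.00099,0,0,0,0],
    [-0.00014,0.00099,0,0,0,0],
  ],
)

```text
t: 12.5
tool_pos: [0.4692, 0.1517, 0.0861]
ee_rot: [0.002, 0.547, 0.837, 0.0]
force: [0.1, -5.6, 9.3]
gripper_width: 0.0154
gripper_force: 53.4
```

Emit:
apply_moves(
  motion=[
    [-0.00014,0.00099,0,0,0,0],
    [-0.00014,0.00099,0,0,0,0],
    [-0.00014,0.00099,0,0,0,0],
  ],
)

```text
t: 12.8
tool_pos: [0.4687, 0.1547, 0.0861]
ee_rot: [0.002, 0.547, 0.837, 0.0]
force: [1.1, -5.6, 8.9]
gripper_width: 0.0153
gripper_force: 53.4
```

Emit:
apply_moves(
  motion=[
    [-0.00014,0.00099,0,0,0,0],
    [-0.00014,0.00099,0,0,0,0],
    [-0.00014,0.00099,0,0,0,0],
  ],
)

```text
t: 13.1
tool_pos: [0.4681, 0.1578, 0.0859]
ee_rot: [0.002, 0.547, 0.837, 0.001]
force: [0.5, -3.6, 6.5]
gripper_width: 0.015
gripper_force: 53.1
```

The force dropped and z sank slightly, so I'll hold here with a little more press.

Emit:
apply_moves(
  motion=[
    [0,0,-0.0005,0,0,0],
    [0,0,0,0,0,0],
    [0,0,0,0,0,0],
  ],
)

```text
t: 13.4
tool_pos: [0.4681, 0.1581, 0.0855]
ee_rot: [0.001, 0.547, 0.837, 0.001]
force: [-0.3, -3.0, 8.8]
gripper_width: 0.0152
gripper_force: 53.4
```

Emit:
apply_moves(
  motion=[
    [-0.00014,0.00099,0,0,0,0],
    [0,0,0,0,0,0],
    [0,0,0,0,0,0],
  ],
)

```text
t: 13.7
tool_pos: [0.4668, 0.1594, 0.0842]
ee_rot: [0.0, 0.547, 0.837, 0.0]
force: [1.4, -0.0, 1.7]
gripper_width: 0.0151
gripper_force: 52.3
```

The pin dropped in. I'll move 1 mm toward the hole centre and push on down gently.

Emit:
apply_moves(
  motion=[
    [0.0002,0.0008,-0.0005,0,0,0],
    [0,0,-0.001,0,0,0],
    [0,0,-0.001,0,0,0],
    [0,0,-0.001,0,0,0],
    [0,0,0,0,0,0],
  ],
)

```text
t: 14.2
tool_pos: [0.4663, 0.1601, 0.0802]
ee_rot: [-0.0, 0.547, 0.837, -0.0]
force: [1.5, 0.1, -0.3]
gripper_width: 0.015
gripper_force: 52.2
```

Emit:
apply_moves(
  motion=[
    [0,0,-0.0015,0,0,0],
    [0,0,-0.0015,0,0,0],
    [0,0,-0.0015,0,0,0],
    [0,0,-0.0015,0,0,0],
    [0,0,-0.001,0,0,0],
    [0,0,0,0,0,0],
  ],
)

```text
t: 14.8
tool_pos: [0.4664, 0.16, 0.0733]
ee_rot: [-0.0, 0.547, 0.837, -0.0]
force: [-0.2, -0.2, -1.6]
gripper_width: 0.0156
gripper_force: 52.1
```

Emit:
apply_moves(
  motion=[
    [0,0,-0.001,0,0,0],
    [0,0,-0.001,0,0,0],
    [0,0,0,0,0,0],
  ],
)

```text
t: 15.1
tool_pos: [0.4666, 0.16, 0.0714]
ee_rot: [-0.0, 0.547, 0.837, -0.0]
force: [0.9, -1.2, -1.6]
gripper_width: 0.0151
gripper_force: 52.0
```

Emit:
apply_moves(
  motion=[
    [0,0,-0.001,0,0,0],
    [0,0,0,0,0,0],
    [0,0,0,0,0,0],
  ],
)

```text
t: 15.4
tool_pos: [0.4666, 0.16, 0.0705]
ee_rot: [-0.0, 0.547, 0.837, 0.0]
force: [0.6, -0.3, -1.4]
gripper_width: 0.0152
gripper_force: 52.1
```

Emit:
apply_moves(
  motion=[
    [0,0,-0.0007,0,0,0],
    [0,0,0,0,0,0],
    [0,0,0,0,0,0],
  ],
)

```text
t: 15.7
tool_pos: [0.4667, 0.1601, 0.0702]
ee_rot: [0.0, 0.547, 0.837, 0.0]
force: [-2.4, -0.1, 5.0]
gripper_width: 0.0153
gripper_force: 52.7
```

Emit:
apply_moves(
  motion=[
    [0,0,-0.0007,0,0,0],
    [0,0,0,0,0,0],
    [0,0,0,0,0,0],
  ],
)

```text
t: 16.0
tool_pos: [0.4668, 0.1601, 0.0702]
ee_rot: [0.0, 0.547, 0.837, 0.0]
force: [-6.2, -1.7, 12.1]
gripper_width: 0.0151
gripper_force: 54.0
```

The collar is seated: z is 16 mm below the floor contact and the force rose to 12 N. I'll relieve the press and let go.

Emit:
apply_moves(
  motion=[
    [0,0,0.0005,0,0,0],
    [0,0,0.0006,0,0,0],
    [0,0,0,0,0,0],
  ],
)

```text
t: 16.3
tool_pos: [0.4667, 0.16, 0.0702]
ee_rot: [0.0, 0.547, 0.837, 0.0]
force: [-0.9, -0.3, 1.9]
gripper_width: 0.0149
gripper_force: 52.4
```

Emit:
apply_moves(
  motion=[
    [0,0,0,0,0,0],
    [0,0,0,0,0,0],
    [0,0,0,0,0,0],
    [0,0,0,0,0,0],
    [0,0,0,0,0,0],
    [0,0,0,0,0,0],
    [0,0,0,0,0,0],
  ],
  jaw=0.5,
)

```text
t: 17.0
tool_pos: [0.4667, 0.16, 0.0703]
ee_rot: [0.0, 0.547, 0.837, 0.0]
force: [-0.2, 0.1, -0.4]
gripper_width: 0.0428
gripper_force: 0.0
```

Emit:
apply_moves(
  motion=[
    [0,0,0.01,0,0,0],
    [0,0,0.02,0,0,0],
    [0,0,0.03,0,0,0],
    [0,0,0.04,0,0,0],
    [0,0,0.04,0,0,0],
    [0,0,0.03,0,0,0],
    [-0.02,-0.04,0,0,0,0],
    [-0.02,-0.04,0,0,0,0],
    [-0.02,-0.04,0,0,0,0],
    [0,-0.04,0,0,0,0],
    [0,0,0,0,0,0],
  ],
)

```text
t: 18.1
tool_pos: [0.4063, -0.0038, 0.2414]
ee_rot: [0.001, 0.549, 0.836, -0.0]
force: [-0.5, 0.2, -0.2]
gripper_width: 0.0429
gripper_force: 0.0
```

```bash
python3 - <<'E'
from h import *
c=cam('side'); i=c['image'][140:340,190:330,::-1]; a=cv2.resize(i,None,fx=2.9,fy=2.9,interpolation=2)
d=cam('top'); j=d['image'][140:245,215:375,::-1]; b=cv2.resize(j,(390,256),interpolation=2); b=np.vstack([b,np.zeros((a.shape[0]-256,390,3),np.uint8)])
cv2.imwrite('pics/end.png',np.hstack([a,b])); print(readout.state()['t'],readout.state()['tool_pos'])
E
```

```text
18.2 [ 0.40674884 -0.00061793  0.24112945]
```

View pics/end.png

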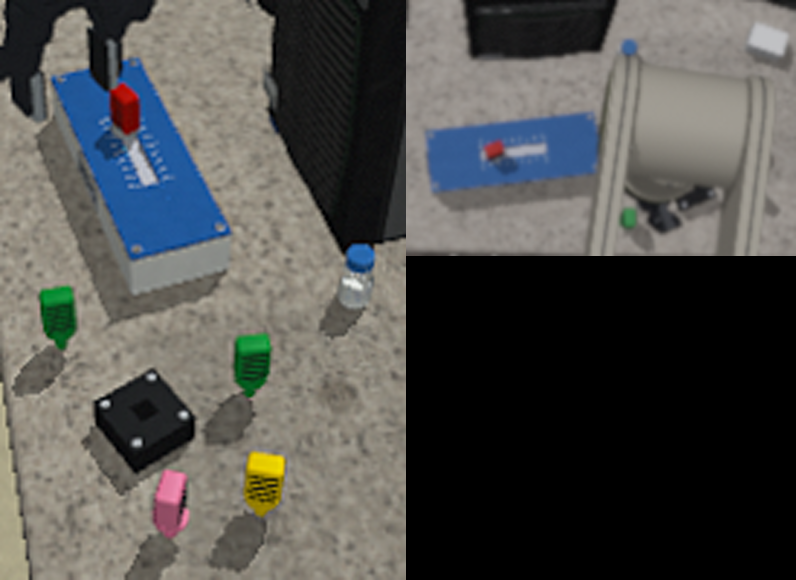

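The pin stands upright in the far half of the slot (side crop 125,115) with its collar on the cover. Nothing else in the picture has been disturbed and the gripper is clear.

```bash
python3 -c "
from plant import bot
print(bot.finish_job())"
```

```text
the job is handed in; nothing more can be done
None
```

The red-knobbed lock pin is fully home in the lock hole, about 23 mm from slot_mid on the +y side. It stands upright with its collar on the cover, and I let go and handed the job in at about 18 s. The highest press I read was 15 N, with a brief unread peak I estimate at about 19 N.

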